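Chock a row of rollers with the sliding bar stop

ROBOT

A 6-joint arm with a two-finger parallel gripper is mounted at the origin on the work surface. World frame = base frame: x ahead of the robot, y to its left, z up, the work surface at z = 0. Lengths are in m, angles in degrees, forces in N, time in s.
With the tool pointing down it reaches from about 0.3 to 0.75 m from the base axis. Payload 8.5 kg.
Tool frame: the origin (TCP) lies at the very end of the fingers, on their centre line; the grasp point (between the pads) lies 19 mm behind it; z points along the fingers, y is the line along which they close (so a half turn about z gives the same grasp; the last joint's range is limited). The gripper opens to 85 mm and grips with 20 to 120 N. Pads are 22 mm wide; open, the fingers measure 114 mm over their backs; the gripper's body (76 mm by 85 mm) begins 54 mm behind the grasp point. The pads swing forward as they close: fully open they stand 13 mm farther back than shut.
Start: joints at [-77.596, 21.807, 74.336, -0, 83.858, -12.336], TCP at [0.23, -0.5, 0.231] pointing down, gripper open.
Joint ranges: [-178.18, 178.18], [-50.72, 133.34], [12.68, 142.11], [-81.47, 261.47], [9.98, 163.14], [-165.26, 165.26]. Speed limits (degrees/s): [136.94, 136.94, 180, 180, 180, 180].

INTERFACE

Orientations are given as a 3x3 rotation matrix whose columns are the frame's x, y, z axes.
In Python, from rig import * gives the robot as it stands. The module is installed in compiled form; this text tells all that it offers.
- The arm moves only by the shell command python3 -m pendant 'ROWS' [OPENING] [FORCE]. ROWS is JSON, a list of rows, each a list of 2 entries, a list of its own where there are three numbers: the shift along the tool's x, y, z as a fraction of full scale, then the turn, a rotation vector about the tool's x, y, z as a fraction of full scale. A call has 1 to 8 rows; each row shifts and turns the commanded pose from where the row before left it, along the tool's axes as they then stand; what a row does not reach is not made up. Full scale, the value 1, is 40 mm for a shift and 5 degrees for a turn. A row lasts 1/8 s, in which the tool goes at most 62.5 mm and 10.7 degrees, less where a joint would pass 70% of its speed; a pose out of reach is approached as far as the arm can. A call with a number of a shift or a turn outside -1 to 1 is refused whole. A call with a gripper value outside its range is refused whole. OPENING is the opening, from 0 (shut) to 1 (fully open), set as the call begins (- or left out, the last holds). The fingers move at their own pace and stop on an object; FORCE is the grip in N (left out, the last holds). Time passes only in rows, so rows that do not move let the fingers close. It gives the time, the measured TCP pose, the force, the opening and the grip force at its end, in the units of the state.
- observe(): the state, without advancing time (a new reading comes with each control period).
- get_image(name): name is "scene" or "top" or "wrist"; returns a dict with "img" (400x640x3 uint8, blue, green, red), "range_z" (400x640 float32, m along the optical axis (not along the pixel's ray), 0 where there is no reading), "camera_matrix" (3x3 intrinsics, pixels), "eye" and "rotation" of the camera in the world. Camera axes: x right, y down, z forward; pixel columns grow to the right and rows downward; lengths in m; the calibration is good to about 2 mm. A picture is of the moment at which its call begins.
- close_job(): hands the job in; it is judged then, once.
Trained networks look in the newest picture that a camera, given by its name, has taken for a name from the list of things; names that differ only in an ending like _2 or _b are one class to them, and where a whole thing is asked for, a point or a joint stands for the part that bears it (a point fixed in the world has none). Each returns a list of dicts, best first, with "conf" (0 to 1); they miss things now and then, are a little off and sometimes report something else, mostly with a low value. They report only what shows in the picture. A call takes as long as a camera call. They do not tell look-alikes from the thing itself.
- regions_of(camera, query): "mask" (400x640 bool, what is visible of it).
- landmark_of(camera, query): "point" ([x, y, z] in m, in world coordinates, good to about 4 mm: a listed point, or the origin of a listed thing).
The state is a dict: "time_s": time; "q": joint angles; "qvel": joint speeds; "joint_efforts": joint torques, N m; "position": TCP position; "tool_rot": TCP orientation; "ft_force": force on the tool from outside, world axes, zero at the start; "wrist_torque": the same for the moment, N m; "grip_width": finger opening in m; "gripper_force": force on a finger pad.
Only numpy, scipy, OpenCV 4.12 (cv2) and the standard library are available. Lean on these libraries where they do the work, as an engineer would, in place of code of your own. Each camera call takes 0.05 s, during which the arm holds its last target. There are 200 camera calls.

TASK

Lay the two loose wooden rollers from the bench on the rack, beside the two already there and parallel to them, and slide the blue stop along its bar until its white index line stands exactly at the red mark, so that all four rollers lie in one closed row between the dark end block and the stop's paddle and cannot roll apart. Leave the sanding block, the tin and the glue bottle where they are, and let go of everything at the end.

Things in the scene. Friction and masses are not known exactly. Their poses are not given: they have to be found in the camera images.
- rack: fixed wooden plank 180 mm (own x) by 370 mm (own y), 18 mm thick, yaw varies; origin at its underside's centre. The rollers' lane runs along y on its top, centred on x = -35 mm (flat, no kerbs). A 16 mm steel bar runs along y at x = +42 mm, axis 46 mm above the bench, on two end brackets (30 x 16 mm, 64 mm above the bench) at y = +-173 mm.
- stop (a joint): slide of the blue stop along the bar (m): rack y of its index line, -0.050 to 0.148. It starts on the +y side of the mark, sometimes so near that it must first be slid back to make room for the rollers. It cannot turn, and about 2.5 N of friction holds it where it is left.
- stop_index (a point): top centre of the blue stop's upright grip tab, on the white index line, 92 mm above the bench. The tab is 16 mm thick across the bar (x), 30 mm along it (y), free from 63 to 92 mm above the bench; below it is the collar, 34 mm diameter, 30 mm long. A white pointer low on the outer side of the bar also shows the index.
- stop_paddle (a point): on the stop's paddle: centre of the face towards the end block, over the lane's centre line, 38 mm above the bench; 6 mm to rack -y of the index line. The paddle is 8 mm thick, spans the lane from the collar to 35 mm past the lane's centre and stands 5 to 35 mm above the plank. It can push rollers along the lane.
- mark_line (a point): centre of the red mark, a painted line 34 x 5 mm (long in rack x) on the plank's top on the outer side of the bar (rack x = 73 mm), elsewhere along the bar each time; axes as the rack's. The stop is set when its index has the same rack y as this point.
- row_start (a point): on the plank's top, mid-lane, at the foot of the dark end block's face where the row begins; axes as the rack's (+y leads along the lane from the block). The block (76 mm in x, 30 in y, 36 high) is fixed, elsewhere each time. The mark is 139 to 143 mm along y from here, so four rollers fit with 5 to 9 mm to spare.
- roller_a: beech roller, plain cylinder 32 mm diameter, 54 mm long, about 45 g, dark steel bore plug in each end, lying on its side and free to roll; origin at its centre, own x along its axis (all four rollers are alike); starts on the lane beside the end block, axis across the lane
- roller_b: beech roller, plain cylinder 32 mm diameter, 54 mm long, about 45 g, dark steel bore plug in each end, lying on its side and free to roll; origin at its centre, own x along its axis (all four rollers are alike); starts on the lane next after roller_a, with a gap of a few mm
- roller_c: beech roller, plain cylinder 32 mm diameter, 54 mm long, about 45 g, dark steel bore plug in each end, lying on its side and free to roll; origin at its centre, own x along its axis (all four rollers are alike); starts loose on the bench, any yaw
- roller_d: beech roller, plain cylinder 32 mm diameter, 54 mm long, about 45 g, dark steel bore plug in each end, lying on its side and free to roll; origin at its centre, own x along its axis (all four rollers are alike); starts loose on the bench, any yaw
- sandblock: bystander: cork sanding block with red sole, 50 x 85 mm, 32 mm high, loose; origin at the centre of its underside
- tin: bystander: tall tin with a yellow band, 60 mm diameter, 120 mm high, loose; origin at the centre of its underside
- gluebottle: bystander: bottle with orange cap, 56 mm diameter, 150 mm high, loose; origin at the centre of its underside
Mind the look-alikes: they are no part of the job. Leave any pink or purple look-alike of the roller_a alone.

How it is judged:
By the outcome, as a careful person would: the job done as asked, in the order asked, and still so for the second after the job is handed in, with the robot touching nothing.
It also fails if it takes over 72 s, if anything falls off the work surface, if the arm or the gripper's body presses on something with over 40 N, if the wrist force passes 120 N, or if a joint passes its speed limit or range.

## Working session

There is one attempt and no reset: what is moved stays moved. The work goes in short steps, Python scripts to look and compute and a shell command to move; the robot and the scene stay as the last step left them, time stands still between calls to the robot, and variables do not carry over. Pictures are saved under pics/ and viewed, at most 10 in all, crops included, and the job is handed in when it is done.

```bash
mkdir -p pics
cat > h.py <<'E'
from rig import *
import numpy as np, cv2
np.set_printoptions(precision=4,suppress=True)
def shot(cam,name=None):
    d=get_image(cam)
    if name: cv2.imwrite('pics/'+name,d['img'])
    return d
def px2w(d,u,v,z=None):
    K=d['camera_matrix'];R=np.array(d['rotation']);e=np.array(d['eye'])
    r=R@np.array([(u-K[0][2])/K[0][0],(v-K[1][2])/K[1][1],1.0])
    s=d['range_z'][int(round(v)),int(round(u))] if z is None else (z-e[2])/r[2]
    return e+r*s
def w2px(d,p):
    c=np.array(d['rotation']).T@(np.array(p)-d['eye']); q=np.array(d['camera_matrix'])@c
    return q[:2]/q[2]
E
python3 - <<'E'
from h import *
for cam in ['top','scene']:
    d=shot(cam,cam+'0.png'); print(cam,d['eye'])
    for n in ['roller_a','stop_index','stop_paddle','mark_line','row_start','rack','sandblock','tin','gluebottle']:
        for r in landmark_of(cam,n): print(n,np.round(r['conf'],2),np.round(r['point'],4),w2px(d,r['point']).round(0))
print(observe()['time_s'],observe()['tool_rot'])
E
```

```text
top [0.4579 0.0046 0.949 ]
roller_a 0.84 [0.5659 0.3547 0.0178] [178. 200.]
roller_a 0.83 [0.4329 0.2103 0.0181] [236. 254.]
roller_a 0.8 [ 0.4252 -0.3847  0.0143] [481. 255.]
roller_a 0.6 [ 0.406  -0.2293  0.0166] [417. 264.]
roller_a 0.57 [ 0.5388 -0.2207  0.034 ] [413. 209.]
roller_a 0.51 [ 0.547  -0.1804  0.0324] [396. 205.]
stop_index 0.76 [0.6253 0.0106 0.0915] [317. 169.]
stop_index 0.54 [0.563  0.3578 0.0147] [177. 201.]
stop_paddle 0.76 [0.5508 0.0079 0.0396] [319. 204.]
mark_line 0.56 [ 0.6551 -0.1071  0.0204] [365. 163.]
row_start 0.65 [ 0.5376 -0.2478  0.0196] [423. 210.]
rack 0.84 [ 0.5823 -0.1195 -0.0051] [369. 193.]
tin 0.74 [ 0.5437  0.2207 -0.0003] [234. 209.]
gluebottle 0.94 [ 0.7102  0.2535 -0.0014] [222. 145.]
scene [ 0.9469 -0.6159  0.8458]
roller_a 0.83 [ 0.5482 -0.1801  0.0354] [274. 253.]
roller_a 0.82 [ 0.4085 -0.2249  0.0139] [223. 247.]
roller_a 0.78 [ 0.429  -0.3745  0.0152] [189. 293.]
roller_a 0.62 [ 0.5404 -0.2226  0.0349] [262. 263.]
roller_a 0.57 [0.5663 0.3531 0.0176] [369. 151.]
stop_index 0.97 [0.6298 0.0096 0.0901] [337. 205.]
stop_paddle 0.8 [0.5525 0.0105 0.0383] [314. 207.]
mark_line 0.53 [ 0.6555 -0.109   0.0192] [323. 255.]
mark_line 0.31 [ 0.5417  0.2264 -0.0001] [345. 173.]
row_start 0.73 [0.5534 0.0099 0.0378] [314. 207.]
row_start 0.66 [ 0.5387 -0.2412  0.0188] [258. 272.]
row_start 0.48 [ 0.6571 -0.1098  0.018 ] [323. 255.]
rack 0.84 [ 0.5765 -0.1234 -0.0012] [296. 250.]
rack 0.36 [0.6304 0.012  0.0916] [338. 204.]
sandblock 0.75 [0.4214 0.3694 0.0024] [335. 138.]
sandblock 0.69 [0.5541 0.0076 0.0372] [314. 208.]
tin 0.56 [0.5433 0.2242 0.0012] [345. 173.]
gluebottle 0.98 [0.708  0.2529 0.0035] [394. 185.]
gluebottle 0.19 [0.4211 0.3701 0.0034] [335. 138.]
1.0 [[ 0.9082  0.4185 -0.    ]
 [ 0.4185 -0.9082  0.    ]
 [-0.     -0.     -1.    ]]
```

View pics/top0.png

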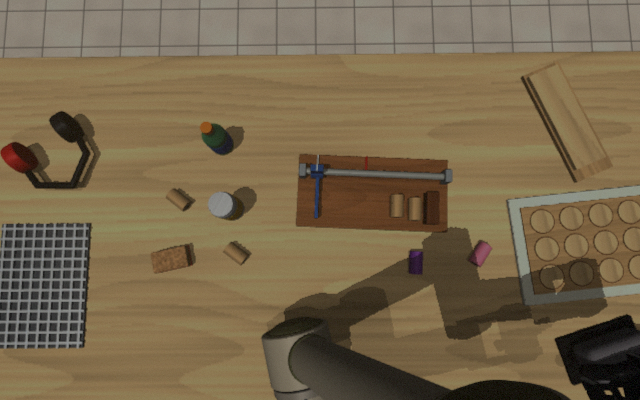

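```bash
cat >> h.py <<'E'
def maskrect(d,m,z):
    v,u=np.nonzero(m); P=np.array([px2w(d,a,b,z)[:2] for a,b in zip(u,v)],np.float32)
    (c,s,a)=cv2.minAreaRect(P); b=cv2.boxPoints((c,s,a)); e=max([b[1]-b[0],b[2]-b[1]],key=np.linalg.norm)
    return np.array(c),np.array(s),np.degrees(np.arctan2(e[1],e[0]))%180
def go(x,y,z,yaw=None,n=None):
    """print suggested rows from the measured pose: turns spread over the rows, shift along current tool axes"""
    o=observe();R=np.array(o['tool_rot']);p=np.array(o['position']);cy=np.degrees(np.arctan2(R[1,0],R[0,0]))
    t=0 if yaw is None else (yaw-cy+90)%180-90
    D=np.array([x,y,z])-p
    k=n or int(max(np.ceil(abs(t)/5),np.ceil(np.linalg.norm(D)/.04),1))
    for i in range(k):
        a=np.radians(cy+t*i/k); T=np.array([[np.cos(a),np.sin(a),0],[np.sin(a),-np.cos(a),0],[0,0,-1]])
        s=T.T@(D/k)/.04; print('[[%.2f,%.2f,%.2f],[0,0,%.2f]]'%(*s,-t/k/5),end=',')
    print('\nfrom',p,'yaw',cy,'turn',t,'q6',o['q'][5])
E
python3 - <<'E'
from h import *
d=shot('top')
for n in ['roller_a','rack','stop_paddle']:
    for r in regions_of('top',n):
        print(n,round(r['conf'],2),r['mask'].sum(),*maskrect(d,r['mask'],{'roller_a':.02,'rack':.018,'stop_paddle':.05}[n]))
go(.433,.210,.25,60)
E
```

```text
roller_a 0.88 341 [ 0.4292 -0.3802] [0.0348 0.0595] 147.85873
roller_a 0.85 326 [0.4353 0.2097] [0.0587 0.0339] 53.587936
roller_a 0.75 318 [ 0.5481 -0.1854] [0.0319 0.0571] 178.39967
roller_a 0.7 329 [0.5669 0.3525] [0.0637 0.0335] 51.171215
roller_a 0.61 318 [ 0.4097 -0.2245] [0.0313 0.0551] 177.89124
rack 0.6 9822 [ 0.5802 -0.1301] [0.3805 0.1847] 87.100586
stop_paddle 0.52 300 [0.5853 0.0113] [0.0288 0.1228] 179.71545
[[0.63,-0.74,-0.02],[0,0,-0.37]],[[0.66,-0.72,-0.02],[0,0,-0.37]],[[0.68,-0.69,-0.02],[0,0,-0.37]],[[0.70,-0.67,-0.02],[0,0,-0.37]],[[0.72,-0.65,-0.02],[0,0,-0.37]],[[0.74,-0.62,-0.02],[0,0,-0.37]],[[0.76,-0.60,-0.02],[0,0,-0.37]],[[0.78,-0.58,-0.02],[0,0,-0.37]],[[0.80,-0.55,-0.02],[0,0,-0.37]],[[0.82,-0.52,-0.02],[0,0,-0.37]],[[0.83,-0.50,-0.02],[0,0,-0.37]],[[0.85,-0.47,-0.02],[0,0,-0.37]],[[0.86,-0.44,-0.02],[0,0,-0.37]],[[0.88,-0.41,-0.02],[0,0,-0.37]],[[0.89,-0.38,-0.02],[0,0,-0.37]],[[0.90,-0.36,-0.02],[0,0,-0.37]],[[0.91,-0.33,-0.02],[0,0,-0.37]],[[0.92,-0.30,-0.02],[0,0,-0.37]],[[0.93,-0.27,-0.02],[0,0,-0.37]],
from [ 0.2302 -0.4995  0.2313] yaw 24.738175419366023 turn 35.26182458063397 q6 -12.33456123314405
```

```bash
python3 -m pendant '[[[0.63,-0.74,0],[0,0,-0.37]],[[0.66,-0.72,0],[0,0,-0.37]],[[0.68,-0.69,0],[0,0,-0.37]],[[0.70,-0.67,0],[0,0,-0.37]],[[0.72,-0.65,0],[0,0,-0.37]],[[0.74,-0.62,0],[0,0,-0.37]],[[0.76,-0.60,0],[0,0,-0.37]],[[0.78,-0.58,0],[0,0,-0.37]]]' 1 30
python3 -m pendant '[[[0.80,-0.55,0],[0,0,-0.37]],[[0.82,-0.52,0],[0,0,-0.37]],[[0.83,-0.50,0],[0,0,-0.37]],[[0.85,-0.47,0],[0,0,-0.37]],[[0.86,-0.44,0],[0,0,-0.37]],[[0.88,-0.41,0],[0,0,-0.37]],[[0.89,-0.38,0],[0,0,-0.37]],[[0.90,-0.36,0],[0,0,-0.37]]]'
python3 -m pendant '[[[0.91,-0.33,0],[0,0,-0.37]],[[0.92,-0.30,0],[0,0,-0.37]],[[0.93,-0.27,0],[0,0,-0.37]],[[0,0,0],[0,0,0]]]'
cat >> h.py <<'E'
def rollers(cam,name=None):
    d=shot(cam,name)
    for r in regions_of(cam,'roller_a'):
        m=r['mask']; v,u=np.nonzero(m); z=d['range_z'][m]
        K=d['camera_matrix']; C=np.stack([(u-K[0][2])/K[0][0]*z,(v-K[1][2])/K[1][1]*z,z],1)[z>0]
        P=C@np.array(d['rotation']).T+d['eye']; zt=np.percentile(P[:,2],95)
        T=P[P[:,2]>zt-.010]; (c,s,a)=cv2.minAreaRect(T[:,:2].astype(np.float32)); b=cv2.boxPoints((c,s,a)); e=max([b[1]-b[0],b[2]-b[1]],key=np.linalg.norm)
        print(round(r['conf'],2),'mid',np.array(c),'median',np.median(T,0),'size',np.array(s),'yaw',np.degrees(np.arctan2(e[1],e[0]))%180,'ztop',zt,'px',u.mean(),v.mean())
    return d
E
python3 - <<'E'
from h import *
rollers('wrist','w1.png')
for r in landmark_of('wrist','roller_a'): print(r['conf'],r['point'])
go(.433,.210,.25,53)
E
```

```text
time_s: 2.2
position: [0.3153, -0.1997, 0.2315]
tool_rot: [[0.771, 0.637, 0.0], [0.637, -0.771, -0.0], [0.0, 0.001, -1.0]]
ft_force: [-0.1, -0.6, -0.2]
grip_width: 0.0856
gripper_force: 0.0
time_s: 3.2
position: [0.4009, 0.0987, 0.2315]
tool_rot: [[0.582, 0.813, 0.001], [0.813, -0.582, -0.0], [0.0, 0.0, -1.0]]
ft_force: [0.6, -0.1, 0.5]
grip_width: 0.0854
gripper_force: 0.0
time_s: 3.7
position: [0.4324, 0.2108, 0.2311]
tool_rot: [[0.499, 0.867, -0.0], [0.867, -0.499, 0.0], [0.0, -0.0, -1.0]]
ft_force: [-0.7, -1.1, -0.5]
grip_width: 0.0855
gripper_force: 0.0
0.92 mid [0.4334 0.211 ] median [0.4339 0.2121 0.0305] size [0.054  0.0293] yaw 52.205933 ztop 0.03280640983074581 px 322.04545454545456 166.03362391033625
0.51 mid [ 0.5189 -0.1668] median [ 0.5204 -0.1639  0.0356] size [0.012  0.0054] yaw 54.328197 ztop 0.03963451269153898 px 535.4761904761905 395.3809523809524
0.61 [0.4345, 0.2104, 0.0139]
[[0.02,0.00,-0.23],[0,0,0.69]],[[0.02,0.00,-0.23],[0,0,0.69]],
from [0.432  0.2086 0.2313] yaw 59.86105758373365 turn -6.86105758373364 q6 41.74729695581295
```

View pics/w1.png

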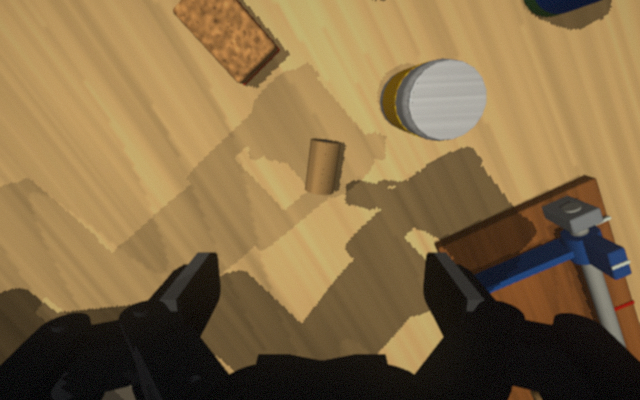

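```bash
python3 -m pendant '[[[0,0,0.5],[0,0,0.77]],[[0.04,0.02,0.9],[0,0,0.77]],[[0,0,1],[0,0,0]],[[0,0,1],[0,0,0]],[[0,0,1],[0,0,0]],[[0,0,0.8],[0,0,0]],[[0,0,0],[0,0,0]]]'
python3 - <<'E'
from h import *
go(.4335,.211,.003,52.2)
E
```

```text
time_s: 4.72
position: [0.4329, 0.209, 0.0223]
tool_rot: [[0.614, 0.789, -0.004], [0.789, -0.614, -0.001], [-0.003, -0.003, -1.0]]
ft_force: [-0.2, -0.2, 0.4]
grip_width: 0.0856
gripper_force: 0.0
[[0.05,-0.02,0.48],[0,0,-0.02]],
from [0.4329 0.209  0.0223] yaw 52.101220094157036 turn 0.09877990584297436 q6 49.522935873266995
```

```bash
python3 -m pendant '[[[0.05,-0.02,0.46],[0,0,0]],[[0,0,0],[0,0,0]]]' 
python3 -m pendant '[[[0,0,0],[0,0,0]],[[0,0,0],[0,0,0]],[[0,0,0],[0,0,0]],[[0,0,0],[0,0,0]],[[0,0,0],[0,0,0]],[[0,0,0],[0,0,0]]]' 0.2 30
python3 - <<'E'
from h import *
go(.4335,.211,.003,52.2)
E
```

```text
time_s: 4.97
position: [0.4346, 0.2118, 0.0057]
tool_rot: [[0.614, 0.79, 0.0], [0.79, -0.614, 0.0], [0.0, 0.0, -1.0]]
ft_force: [0.5, 0.1, 0.2]
grip_width: 0.0856
gripper_force: 0.0
time_s: 5.72
position: [0.4346, 0.2121, 0.0055]
tool_rot: [[0.613, 0.79, 0.001], [0.79, -0.613, 0.0], [0.001, 0.001, -1.0]]
ft_force: [-1.3, -1.1, 5.5]
grip_width: 0.0309
gripper_force: 29.2
[[-0.04,-0.00,0.06],[0,0,-0.00]],
from [0.4346 0.2121 0.0055] yaw 52.19928098489344 turn 0.0007190151065685768 q6 49.76593392194805
```

```bash
python3 -m pendant '[[[0,0,-0.6],[0,0,0]],[[0,0,-1],[0,0,0]],[[0,0,-1],[0,0,0]],[[0,0,-1],[0,0,0]],[[0,0,-1],[0,0,0]]]'
python3 - <<'E'
from h import *
go(.535,-.11,.22,-2.8,12)
E
```

```text
time_s: 6.35
position: [0.434, 0.212, 0.1904]
tool_rot: [[0.613, 0.79, -0.0], [0.79, -0.613, -0.0], [-0.0, -0.0, -1.0]]
ft_force: [0.7, -0.8, 0.8]
grip_width: 0.0307
gripper_force: 30.1
[[-0.40,0.58,-0.06],[0,0,0.92]],[[-0.35,0.61,-0.06],[0,0,0.92]],[[-0.30,0.63,-0.06],[0,0,0.92]],[[-0.25,0.66,-0.06],[0,0,0.92]],[[-0.20,0.67,-0.06],[0,0,0.92]],[[-0.14,0.69,-0.06],[0,0,0.92]],[[-0.09,0.70,-0.06],[0,0,0.92]],[[-0.03,0.70,-0.06],[0,0,0.92]],[[0.02,0.70,-0.06],[0,0,0.92]],[[0.08,0.70,-0.06],[0,0,0.92]],[[0.13,0.69,-0.06],[0,0,0.92]],[[0.19,0.68,-0.06],[0,0,0.92]],
from [0.434  0.212  0.1904] yaw 52.192743638708116 turn -54.99274363870811 q6 49.76630325422274
```

```bash
python3 -m pendant '[[[-0.40,0.58,-0.06],[0,0,0.92]],[[-0.35,0.61,-0.06],[0,0,0.92]],[[-0.30,0.63,-0.06],[0,0,0.92]],[[-0.25,0.66,-0.06],[0,0,0.92]],[[-0.20,0.67,-0.06],[0,0,0.92]],[[-0.14,0.69,-0.06],[0,0,0.92]],[[-0.09,0.70,-0.06],[0,0,0.92]],[[-0.03,0.70,-0.06],[0,0,0.92]]]'
python3 -m pendant '[[[0.02,0.70,-0.06],[0,0,0.92]],[[0.08,0.70,-0.06],[0,0,0.92]],[[0.13,0.69,-0.06],[0,0,0.92]],[[0.19,0.68,-0.06],[0,0,0.92]],[[0,0,0],[0,0,0]]]'
python3 - <<'E'
from h import *
d=rollers('wrist','w2.png')
for n in ['roller_a','stop_index','stop_paddle','mark_line','row_start','rack']:
    for r in landmark_of('wrist',n): print(n,np.round(r['conf'],2),np.round(r['point'],4),w2px(d,r['point']).round(0))
go(.535,-.11,.22,-2.8,1)
E
```

```text
time_s: 7.35
position: [0.502, -0.0032, 0.2082]
tool_rot: [[0.965, 0.263, -0.0], [0.263, -0.965, 0.0], [-0.0, -0.0, -1.0]]
ft_force: [0.1, -0.9, 0.3]
grip_width: 0.0309
gripper_force: 30.2
time_s: 7.98
position: [0.5353, -0.1112, 0.2176]
tool_rot: [[0.999, -0.055, -0.0], [-0.055, -0.999, -0.0], [-0.0, 0.0, -1.0]]
ft_force: [-1.2, 1.5, 0.0]
grip_width: 0.0308
gripper_force: 30.2
0.98 mid [ 0.5443 -0.1797] median [ 0.5457 -0.1782  0.0485] size [0.0294 0.0539] yaw 179.17163 ztop 0.0507307259803179 px 392.86378737541526 159.67252017085903
0.92 mid [ 0.4283 -0.3802] median [ 0.4309 -0.377   0.0305] size [0.0301 0.0535] yaw 146.40793 ztop 0.03274388174829036 px 575.086839266451 252.9973031283711
0.88 mid [ 0.4724 -0.1997] median [ 0.4163 -0.2222  0.0304] size [0.1754 0.0448] yaw 23.084915 ztop 0.03259536685038739 px 430.0158371040724 272.31975867269983
0.76 mid [ 0.5339 -0.1113] median [ 0.5376 -0.1115  0.2424] size [0.0294 0.0555] yaw 176.99187 ztop 0.24438155803916023 px 321.3045922256098 273.526962652439
0.56 mid [ 0.5363 -0.2221] median [ 0.5377 -0.2196  0.0485] size [0.0293 0.0543] yaw 177.9955 ztop 0.0507613350894641 px 437.11327762302693 165.92525533890435
roller_a 0.79 [ 0.4084 -0.2235  0.013 ] [427. 274.]
roller_a 0.65 [ 0.5443 -0.1802  0.0352] [393. 160.]
roller_a 0.62 [ 0.5384 -0.2245  0.0345] [439. 163.]
roller_a 0.6 [ 0.5305 -0.1097  0.227 ] [318. 277.]
roller_a 0.57 [ 0.4299 -0.3809  0.0176] [575. 251.]
stop_index 0.97 [0.6282 0.0125 0.095 ] [144.  74.]
stop_paddle 0.67 [0.5567 0.0124 0.0359] [190. 158.]
mark_line 0.81 [ 0.6571 -0.1128  0.0198] [316.  38.]
row_start 0.62 [ 0.5382 -0.2449  0.016 ] [453. 159.]
rack 0.71 [ 0.5816 -0.121   0.001 ] [328. 121.]
[[0.00,0.02,-0.05],[0,0,-0.03]],
from [ 0.535  -0.1093  0.2178] yaw -2.9543544451993937 turn 0.15435444519938812 q6 68.98106985507367
```

View pics/w2.png

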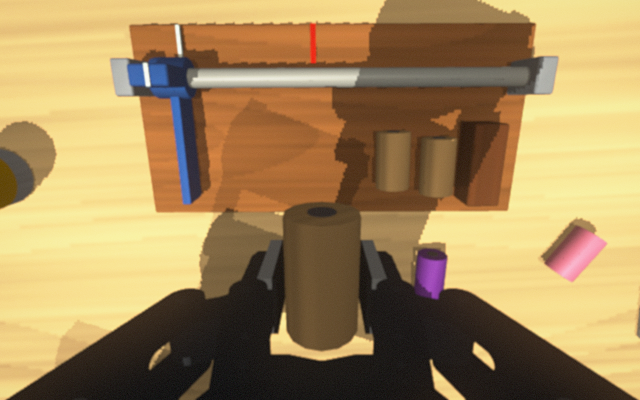

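Run:
```python
from h import *
d=shot('wrist'); im=d['img'].astype(int); b,g,r=im[...,0],im[...,1],im[...,2]
# far plank edge: brown vs light bench via g/r ratio
P=[]
for u in list(range(190,305,3))+list(range(320,520,3)):
    col=im[5:45,u]; rat=col[:,1]/(col[:,2]+1)
    k=np.argmax(-np.diff(rat)); P.append(px2w(d,u,5+k+.5,.018)[:2])
P=np.array(P,np.float32); vx,vy,x0,y0=cv2.fitLine(P,cv2.DIST_HUBER,0,.01,.01).ravel()
print('edge yaw of y axis',np.degrees(np.arctan2(vy,vx))%180, x0,y0, 'resid',np.std((P-[x0,y0])@[-vy,vx]))
red=(r>150)&(g<70)&(b<70); v,u=np.nonzero(red); print('red',len(u),u.mean(),v.mean(),px2w(d,u.mean(),v.mean(),.018))
wh=(im.min(2)>185)&(np.arange(640)[None]<250)&(np.arange(400)[:,None]<90)&(np.arange(640)[None]>135)
n,L,S,C=cv2.connectedComponentsWithStats(wh.astype(np.uint8))
for i in range(1,n):
    if S[i,4]>10:
        m=L==i; z=np.median(d['range_z'][m]); e=px2w(d,*C[i]); print('white',S[i],C[i],e, )
```

```text
edge yaw of y axis 87.0848 0.6690187 -0.12129003 resid 0.00019519943
red 189 315.13227513227514 43.13756613756614 [ 0.6532 -0.1098  0.018 ]
white [178  24   6  29 102] [180.5392  38.0392] [0.6628 0.0108 0.0235]
white [146  62   7  23 102] [149.1961  73.0392] [0.6285 0.0116 0.0942]
white [196  75  54   6 310] [223.5129  77.5903] [ 0.6253 -0.0315  0.054 ]
```

```bash
python3 -m pendant '[[[0.25,0.2,0.8],[0,0,0]],[[0,0,1],[0,0,0]],[[0,0,1],[0,0,0]],[[0,0,1],[0,0,0]],[[0,0,0.5],[0,0,0]],[[0,0,0],[0,0,0]]]'
python3 - <<'E'
from h import *
go(.5440,-.1179,.0237,-2.92,1)
E
```

```text
time_s: 9.18
position: [0.5441, -0.118, 0.0446]
tool_rot: [[0.999, -0.052, -0.003], [-0.052, -0.999, 0.001], [-0.003, -0.001, -1.0]]
ft_force: [0.5, -0.6, -0.6]
grip_width: 0.0309
gripper_force: 30.2
[[-0.00,-0.00,0.52],[0,0,-0.02]],
from [ 0.5441 -0.118   0.0446] yaw -2.9976544642119194 turn 0.07765446421191768 q6 68.58035820976762
```

```bash
python3 -m pendant '[[[0,0,0.4],[0,0,0]],[[0,0,0.1],[0,0,0]],[[0,0,0],[0,0,0]]]'
```

```text
time_s: 9.55
position: [0.5447, -0.1184, 0.0258]
tool_rot: [[0.999, -0.052, 0.0], [-0.052, -0.999, 0.0], [0.0, -0.0, -1.0]]
ft_force: [0.4, -0.2, -1.0]
grip_width: 0.0308
gripper_force: 30.2
```

```bash
python3 -m pendant '[[[0,0,0.05],[0,0,0]],[[0,0,0],[0,0,0]]]'
```

```text
time_s: 9.8
position: [0.5448, -0.1184, 0.0239]
tool_rot: [[0.999, -0.053, 0.0], [-0.053, -0.999, -0.0], [0.0, 0.0, -1.0]]
ft_force: [-0.8, -0.5, -0.2]
grip_width: 0.0308
gripper_force: 30.2
```

Touching or within a millimetre; release narrowly, then lift.

```bash
python3 -m pendant '[[[0,0,0.02],[0,0,0]],[[0,0,0],[0,0,0]]]'
python3 -m pendant '[[[0,0,0],[0,0,0]],[[0,0,0],[0,0,0]],[[0,0,0],[0,0,0]]]' 0.5
python3 -m pendant '[[[0,0,-0.5],[0,0,0]],[[0,0,-1],[0,0,0]],[[0,0,-1],[0,0,0]],[[0,0,-1],[0,0,0]],[[0,0,-1],[0,0,0]]]'
python3 - <<'E'
from h import *
rollers('wrist','w3.png')
go(.566,.353,.22,51,14)
E
```

```text
time_s: 10.05
position: [0.5448, -0.1184, 0.0236]
tool_rot: [[0.999, -0.052, 0.001], [-0.052, -0.999, -0.0], [0.001, 0.0, -1.0]]
ft_force: [-0.8, -0.5, 5.3]
grip_width: 0.0311
gripper_force: 30.8
time_s: 10.42
position: [0.5447, -0.1184, 0.0228]
tool_rot: [[0.999, -0.053, -0.0], [-0.053, -0.999, 0.0], [-0.0, -0.0, -1.0]]
ft_force: [-0.1, 0.7, 0.9]
grip_width: 0.0425
gripper_force: 0.0
time_s: 11.05
position: [0.5445, -0.1183, 0.2042]
tool_rot: [[0.999, -0.053, -0.0], [-0.053, -0.999, 0.0], [-0.0, -0.0, -1.0]]
ft_force: [0.6, 0.3, 0.0]
grip_width: 0.0428
gripper_force: 0.0
0.83 mid [ 0.4279 -0.3806] median [ 0.4314 -0.377   0.0304] size [0.0296 0.0542] yaw 144.45996 ztop 0.03267391089370682 px 575.4746471510716 267.2754835337167
0.7 mid [ 0.5433 -0.1191] median [ 0.5448 -0.1187  0.0485] size [0.0294 0.0543] yaw 176.36298 ztop 0.05063480887763322 px 321.65755395683453 177.91318944844124
0.66 mid [ 0.4228 -0.2264] median [ 0.4303 -0.2282  0.03  ] size [0.0286 0.0278] yaw 86.70335 ztop 0.03228944555713554 px 431.27231467473524 275.35098335854764
0.64 mid [ 0.5362 -0.2221] median [ 0.5379 -0.2197  0.0485] size [0.0298 0.0542] yaw 178.21155 ztop 0.05071149386724423 px 433.81261180679786 179.14445438282647
0.47 mid [0.6281 0.0115] median [0.6281 0.0097 0.0922] size [0.0305 0.016 ] yaw 87.89531 ztop 0.09285494501548355 px 161.69413919413918 121.97720797720798
[[-0.01,-0.84,-0.02],[0,0,-0.77]],[[0.05,-0.84,-0.02],[0,0,-0.77]],[[0.10,-0.84,-0.02],[0,0,-0.77]],[[0.16,-0.83,-0.02],[0,0,-0.77]],[[0.22,-0.82,-0.02],[0,0,-0.77]],[[0.27,-0.80,-0.02],[0,0,-0.77]],[[0.32,-0.78,-0.02],[0,0,-0.77]],[[0.38,-0.76,-0.02],[0,0,-0.77]],[[0.43,-0.73,-0.02],[0,0,-0.77]],[[0.47,-0.70,-0.02],[0,0,-0.77]],[[0.52,-0.66,-0.02],[0,0,-0.77]],[[0.56,-0.63,-0.02],[0,0,-0.77]],[[0.60,-0.59,-0.02],[0,0,-0.77]],[[0.64,-0.55,-0.02],[0,0,-0.77]],
from [ 0.5461 -0.1189  0.2071] yaw -3.002545211763277 turn 54.00254521176328 q6 68.58009121206828
```

```bash
python3 -m pendant '[[[0,-0.84,-0.1],[0,0,-0.77]],[[0.05,-0.84,-0.1],[0,0,-0.77]],[[0.10,-0.84,-0.02],[0,0,-0.77]],[[0.16,-0.83,-0.02],[0,0,-0.77]],[[0.22,-0.82,-0.02],[0,0,-0.77]],[[0.27,-0.80,-0.02],[0,0,-0.77]],[[0.32,-0.78,-0.02],[0,0,-0.77]]]' 1
python3 -m pendant '[[[0.38,-0.76,-0.02],[0,0,-0.77]],[[0.43,-0.73,-0.02],[0,0,-0.77]],[[0.47,-0.70,-0.02],[0,0,-0.77]],[[0.52,-0.66,-0.02],[0,0,-0.77]],[[0.56,-0.63,-0.02],[0,0,-0.77]],[[0.60,-0.59,-0.02],[0,0,-0.77]],[[0.64,-0.55,-0.02],[0,0,-0.77]],[[0,0,0],[0,0,0]]]'
python3 - <<'E'
from h import *
rollers('wrist','w4.png')
for r in landmark_of('wrist','roller_a'): print(r['conf'],r['point'])
go(.566,.353,.024,51,6)
E
```

```text
time_s: 12.02
position: [0.5546, 0.1189, 0.2139]
tool_rot: [[0.913, 0.408, -0.002], [0.408, -0.913, 0.0], [-0.001, -0.001, -1.0]]
ft_force: [-0.1, -0.0, -0.4]
grip_width: 0.0856
gripper_force: 0.0
time_s: 13.02
position: [0.5644, 0.3557, 0.2189]
tool_rot: [[0.629, 0.778, -0.002], [0.778, -0.629, -0.0], [-0.001, -0.001, -1.0]]
ft_force: [-0.4, -0.5, -0.1]
grip_width: 0.0855
gripper_force: 0.0
0.7 mid [0.5951 0.1676] median [0.586  0.0159 0.0518] size [0.3187 0.0315] yaw 84.89145 ztop 0.05440666473351014 px 537.7979334098737 343.47301951779565
0.62 mid [0.5666 0.3555] median [0.5672 0.3564 0.0305] size [0.0532 0.0285] yaw 50.691025 ztop 0.03281237917621248 px 323.310761789601 167.9552599758162
0.75 [0.5709, 0.3567, 0.0128]
[[0.00,0.00,0.82],[0,0,-0.01]],[[0.00,0.00,0.82],[0,0,-0.01]],[[0.00,0.00,0.82],[0,0,-0.01]],[[0.00,0.00,0.82],[0,0,-0.01]],[[0.00,0.00,0.82],[0,0,-0.01]],[[0.00,0.00,0.82],[0,0,-0.01]],
from [0.565  0.3531 0.2198] yaw 50.824180752242995 turn 0.17581924775700486 q6 61.03114408906931
```

View pics/w4.png

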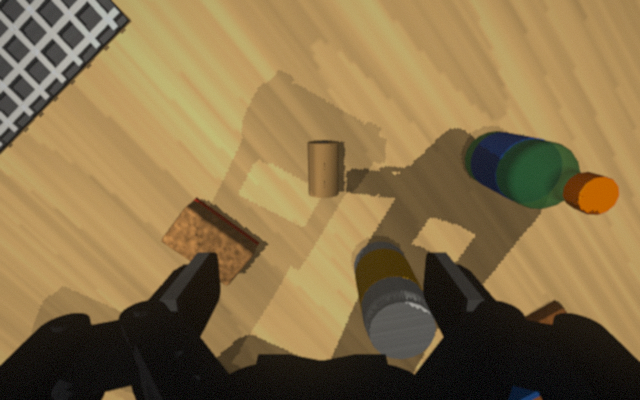

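```bash
python3 -m pendant '[[[0.05,0.02,0.82],[0,0,0]],[[0,0,0.82],[0,0,0]],[[0,0,0.82],[0,0,0]],[[0,0,0.82],[0,0,0]],[[0,0,0.82],[0,0,0]],[[0,0,0.82],[0,0,0]],[[0,0,0],[0,0,0]]]'
python3 - <<'E'
from h import *
go(.5670,.3560,.0050,50.7,1)
E
```

```text
time_s: 14.05
position: [0.5659, 0.3534, 0.0216]
tool_rot: [[0.632, 0.775, -0.005], [0.775, -0.632, -0.002], [-0.005, -0.002, -1.0]]
ft_force: [-0.8, 0.1, 0.4]
grip_width: 0.0852
gripper_force: 0.0
[[0.07,-0.02,0.41],[0,0,0.02]],
from [0.5659 0.3534 0.0216] yaw 50.797297146164546 turn -0.09729714616454999 q6 61.049569099866524
```

```bash
python3 -m pendant '[[[0.02,0,0.41],[0,0,0]],[[0,0,0],[0,0,0]]]' 
python3 -m pendant '[[[0,0,0],[0,0,0]],[[0,0,0],[0,0,0]],[[0,0,0],[0,0,0]],[[0,0,0],[0,0,0]],[[0,0,0],[0,0,0]],[[0,0,0],[0,0,0]]]' 0.2 30
python3 -m pendant '[[[0,0,-0.6],[0,0,0]],[[0,0,-1],[0,0,0]],[[0,0,-1],[0,0,0]],[[0,0,-1],[0,0,0]],[[0,0,-1],[0,0,0]],[[0,0,-1],[0,0,0]]]'
python3 - <<'E'
from h import *
ex=np.array([.9987,-.0509]);ey=np.array([.0509,.9987]); t=.5493*ex-.026*ey; print(t)
go(*t,.22,-2.92,14)
E
```

```text
time_s: 14.3
position: [0.5673, 0.3553, 0.007]
tool_rot: [[0.631, 0.776, -0.001], [0.776, -0.631, -0.0], [-0.001, -0.0, -1.0]]
ft_force: [0.5, -0.5, -0.7]
grip_width: 0.0854
gripper_force: 0.0
time_s: 15.05
position: [0.5675, 0.3557, 0.0078]
tool_rot: [[0.631, 0.776, 0.001], [0.776, -0.631, 0.0], [0.001, 0.0, -1.0]]
ft_force: [-1.0, -0.8, 5.5]
grip_width: 0.031
gripper_force: 29.7
time_s: 15.8
position: [0.5672, 0.3555, 0.2322]
tool_rot: [[0.631, 0.776, -0.001], [0.776, -0.631, -0.0], [-0.001, -0.0, -1.0]]
ft_force: [1.0, -0.1, -0.4]
grip_width: 0.0309
gripper_force: 29.9
[ 0.5473 -0.0539]
[[-0.59,0.43,0.02],[0,0,0.77]],[[-0.56,0.47,0.02],[0,0,0.77]],[[-0.53,0.51,0.02],[0,0,0.77]],[[-0.49,0.54,0.02],[0,0,0.77]],[[-0.45,0.57,0.02],[0,0,0.77]],[[-0.41,0.60,0.02],[0,0,0.77]],[[-0.37,0.63,0.02],[0,0,0.77]],[[-0.33,0.65,0.02],[0,0,0.77]],[[-0.29,0.67,0.02],[0,0,0.77]],[[-0.24,0.69,0.02],[0,0,0.77]],[[-0.19,0.71,0.02],[0,0,0.77]],[[-0.14,0.72,0.02],[0,0,0.77]],[[-0.10,0.73,0.02],[0,0,0.77]],[[-0.05,0.73,0.02],[0,0,0.77]],
from [0.5672 0.3555 0.2322] yaw 50.8879841808136 turn -53.807984180813605 q6 61.077476075708944
```

```bash
python3 -m pendant '[[[-0.59,0.43,0],[0,0,0.77]],[[-0.56,0.47,0],[0,0,0.77]],[[-0.53,0.51,0],[0,0,0.77]],[[-0.49,0.54,0],[0,0,0.77]],[[-0.45,0.57,0],[0,0,0.77]],[[-0.41,0.60,0.02],[0,0,0.77]],[[-0.37,0.63,0.02],[0,0,0.77]]]'
python3 -m pendant '[[[-0.33,0.65,0.02],[0,0,0.77]],[[-0.29,0.67,0.02],[0,0,0.77]],[[-0.24,0.69,0.02],[0,0,0.77]],[[-0.19,0.71,0.02],[0,0,0.77]],[[-0.14,0.72,0.02],[0,0,0.77]],[[-0.10,0.73,0.02],[0,0,0.77]],[[-0.05,0.73,0.02],[0,0,0.77]],[[0,0,0],[0,0,0]]]'
python3 - <<'E'
from h import *
rollers('wrist')
go(.5473,-.0539,.045,-2.92,5)
E
```

```text
time_s: 16.68
position: [0.557, 0.1505, 0.2293]
tool_rot: [[0.915, 0.404, -0.001], [0.404, -0.915, -0.0], [-0.001, -0.0, -1.0]]
ft_force: [-0.6, 0.2, -0.5]
grip_width: 0.0311
gripper_force: 29.9
time_s: 17.68
position: [0.5466, -0.0548, 0.2236]
tool_rot: [[0.998, -0.055, -0.001], [-0.055, -0.998, 0.0], [-0.001, -0.0, -1.0]]
ft_force: [-0.1, 0.7, -0.2]
grip_width: 0.0308
gripper_force: 29.9
0.97 mid [ 0.5433 -0.1186] median [ 0.5447 -0.1169  0.0485] size [0.0292 0.0544] yaw 177.63022 ztop 0.05069727086847864 px 386.65296803652967 171.4337899543379
0.97 mid [ 0.5455 -0.0546] median [ 0.5489 -0.0551  0.2463] size [0.0301 0.0558] yaw 176.97993 ztop 0.24824740306508955 px 321.50146684920793 271.0045961275181
0.84 mid [ 0.5364 -0.2207] median [ 0.5383 -0.218   0.0485] size [0.0276 0.0541] yaw 178.73894 ztop 0.05074939252807602 px 492.24362181090544 172.9504752376188
0.82 mid [ 0.4802 -0.181 ] median [ 0.4179 -0.2227  0.0304] size [0.2164 0.0441] yaw 35.17378 ztop 0.032676869352137906 px 479.1648773006135 274.80291411042947
0.81 mid [ 0.5443 -0.1794] median [ 0.5463 -0.1768  0.0486] size [0.0295 0.0544] yaw 177.34344 ztop 0.05073607006522915 px 449.1861493123772 167.09724950884086
0.81 mid [ 0.4283 -0.3789] median [ 0.4279 -0.3741  0.0295] size [0.0304 0.0536] yaw 142.8234 ztop 0.03250493133221119 px 618.5791062801933 257.9154589371981
[[0.00,0.00,0.89],[0,0,-0.00]],[[0.00,0.00,0.89],[0,0,-0.00]],[[0.00,0.00,0.89],[0,0,-0.00]],[[0.00,0.00,0.89],[0,0,-0.00]],[[0.00,0.00,0.89],[0,0,-0.00]],
from [ 0.5467 -0.0531  0.2239] yaw -2.985502550511773 turn 0.06550255051176634 q6 75.07815774161871
```

```bash
python3 -m pendant '[[[0,0,0.9],[0,0,0]],[[0,0,1],[0,0,0]],[[0,0,1],[0,0,0]],[[0,0,1],[0,0,0]],[[0,0,0.7],[0,0,0]],[[0,0,0.2],[0,0,0]],[[0,0,0],[0,0,0]]]'
```

```text
time_s: 18.65
position: [0.5471, -0.0529, 0.0325]
tool_rot: [[0.999, -0.052, 0.0], [-0.052, -0.999, -0.0], [0.0, -0.0, -1.0]]
ft_force: [1.8, 0.3, -0.0]
grip_width: 0.031
gripper_force: 29.9
```

```bash
python3 -m pendant '[[[0,0,0.13],[0,0,0]],[[0,0,0.03],[0,0,0]],[[0,0,0],[0,0,0]]]'
```

```text
time_s: 19.02
position: [0.5469, -0.0534, 0.0261]
tool_rot: [[0.999, -0.053, 0.001], [-0.053, -0.999, -0.0], [0.001, 0.0, -1.0]]
ft_force: [-0.2, -0.1, -0.8]
grip_width: 0.0309
gripper_force: 29.9
```

```bash
python3 -m pendant '[[[0,0,0.025],[0,0,0]],[[0,0,0],[0,0,0]]]'
```

```text
time_s: 19.27
position: [0.547, -0.0534, 0.0258]
tool_rot: [[0.999, -0.052, 0.001], [-0.052, -0.999, -0.0], [0.001, 0.0, -1.0]]
ft_force: [-3.0, 0.9, 9.1]
grip_width: 0.031
gripper_force: 30.9
```

```bash
python3 -m pendant '[[[0,0,-0.02],[0,0,0]],[[0,0,0],[0,0,0]],[[0,0,0],[0,0,0]]]' 0.5
python3 -m pendant '[[[0,0,-0.5],[0,0,0]],[[0,0,-1],[0,0,0]],[[0,0,-1],[0,0,0]],[[0,0,-1],[0,0,0]],[[0,0,0],[0,0,0]]]'
python3 - <<'E'
from h import *
go(.6278,.0120,.16,-2.92,3)
E
```

```text
time_s: 19.65
position: [0.5468, -0.0534, 0.0254]
tool_rot: [[0.999, -0.052, -0.0], [-0.052, -0.999, 0.0], [-0.0, -0.0, -1.0]]
ft_force: [-0.1, 0.7, 0.2]
grip_width: 0.0426
gripper_force: 0.0
time_s: 20.27
position: [0.5479, -0.0536, 0.1683]
tool_rot: [[0.999, -0.052, 0.006], [-0.052, -0.999, -0.002], [0.006, 0.002, -1.0]]
ft_force: [1.4, -0.7, -0.3]
grip_width: 0.0422
gripper_force: 0.0
[[0.64,-0.58,0.07],[0,0,-0.01]],[[0.64,-0.58,0.07],[0,0,-0.01]],[[0.64,-0.58,0.07],[0,0,-0.01]],
from [ 0.5479 -0.0536  0.1683] yaw -3.00149339817092 turn 0.08149339817092027 q6 75.08703305382711
```

```bash
python3 -m pendant '[[[0.64,-0.58,0],[0,0,0]],[[0.64,-0.58,0],[0,0,0]],[[0.64,-0.58,0],[0,0,0]],[[0,0,0],[0,0,0]]]' 0.8
python3 - <<'E'
from h import *
d=rollers('wrist','w5.png')
for n in ['stop_index','stop_paddle','mark_line']:
    for r in landmark_of('wrist',n): print(n,np.round(r['conf'],2),np.round(r['point'],4))
go(.6278,.0120,.07,-2.92,3)
E
```

```text
time_s: 20.78
position: [0.6276, 0.0135, 0.1635]
tool_rot: [[0.999, -0.05, -0.002], [-0.05, -0.999, 0.001], [-0.002, -0.0, -1.0]]
ft_force: [-0.4, -0.8, -0.4]
grip_width: 0.0681
gripper_force: 0.0
0.91 mid [ 0.5445 -0.1785] median [ 0.5474 -0.1748  0.0482] size [0.0283 0.0552] yaw 178.5897 ztop 0.05060108085375055 px 548.2718178682304 268.3639185926181
0.82 mid [ 0.5443 -0.1176] median [ 0.5514 -0.1164  0.0485] size [0.0284 0.0535] yaw 176.96585 ztop 0.05059328809429128 px 478.78911870503595 267.84937050359713
0.71 mid [ 0.5366 -0.2209] median [ 0.5395 -0.2165  0.0481] size [0.0295 0.0554] yaw 179.28436 ztop 0.050519292658098264 px 595.7485659655832 274.4171446781389
0.58 mid [ 0.578  -0.0385] median [ 0.5448 -0.0439  0.0464] size [0.1192 0.0224] yaw 10.259735 ztop 0.04982102776858277 px 394.1350931677019 272.8726708074534
0.41 mid [ 0.4155 -0.2103] median [ 0.4148 -0.2104  0.0191] size [0.0063 0.0026] yaw 17.439432 ztop 0.02221883983430185 px 550.9166666666666 373.6111111111111
stop_index 0.87 [0.6291 0.0124 0.0934]
stop_paddle 0.6 [0.5554 0.0123 0.0374]
mark_line 0.53 [ 0.6546 -0.1113  0.0226]
mark_line 0.47 [ 0.5371 -0.225   0.0356]
mark_line 0.23 [ 0.5417 -0.1765  0.0319]
[[0.01,-0.01,0.79],[0,0,-0.01]],[[0.01,-0.01,0.79],[0,0,-0.01]],[[0.01,-0.01,0.79],[0,0,-0.01]],
from [0.6265 0.0115 0.1653] yaw -3.058251797955797 turn 0.1382517979558031 q6 83.30276120344436
```

View pics/w5.png

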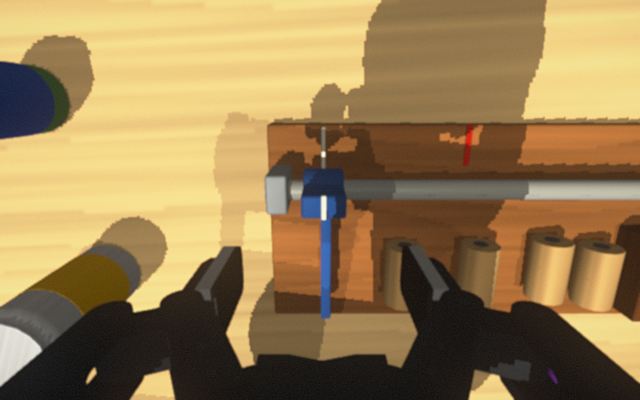

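```bash
python3 -m pendant '[[[0.03,0,0.79],[0,0,0]],[[0,0,0.79],[0,0,0]],[[0,0,0.75],[0,0,0]],[[0,0,0],[0,0,0]]]' 0.8
python3 -m pendant '[[[0,0,0],[0,0,0]],[[0,0,0],[0,0,0]],[[0,0,0],[0,0,0]],[[0,0,0],[0,0,0]],[[0,0,0],[0,0,0]]]' 0.25 20
python3 - <<'E'
from h import *
o=observe();ey=np.array([.0509,.9987]);print(np.array(o['position'])[:2]@ey,o['ft_force'])
d=shot('wrist','w6.png')
im=d['img'].astype(int); b,g,r=im[...,0],im[...,1],im[...,2]
red=(r>90)&(g<.35*r)&(b<.35*r); n,L,S,C=cv2.connectedComponentsWithStats(red.astype(np.uint8))
for i in range(1,n):
    if S[i,4]>40: p=px2w(d,*C[i],.018); print('red',S[i],C[i],p,p[:2]@ey)
for n in ['stop_index','mark_line']:
    for q in landmark_of('wrist',n): print(n,q['conf'],q['point'],np.array(q['point'])[:2]@ey)
E
```

```text
time_s: 21.52
position: [0.6269, 0.0117, 0.0707]
tool_rot: [[0.999, -0.053, -0.004], [-0.053, -0.999, 0.001], [-0.004, -0.0, -1.0]]
ft_force: [0.6, 0.1, -0.1]
grip_width: 0.0681
gripper_force: 0.0
time_s: 22.15
position: [0.6289, 0.0119, 0.0739]
tool_rot: [[0.999, -0.052, 0.002], [-0.052, -0.999, -0.001], [0.002, 0.0, -1.0]]
ft_force: [-0.4, -0.8, 6.8]
grip_width: 0.0296
gripper_force: 23.1
0.04389185046343264 [-0.4441 -0.7597  6.7651]
red [519 139  17  57 471] [527.087  167.0064] [ 0.6535 -0.1104  0.018 ] -0.07703239235923474
stop_index 0.64 [0.6297, 0.0097, 0.0938] 0.041739120000000005
mark_line 0.62 [0.6526, -0.1109, 0.0191] -0.07753849
```

View pics/w6.png

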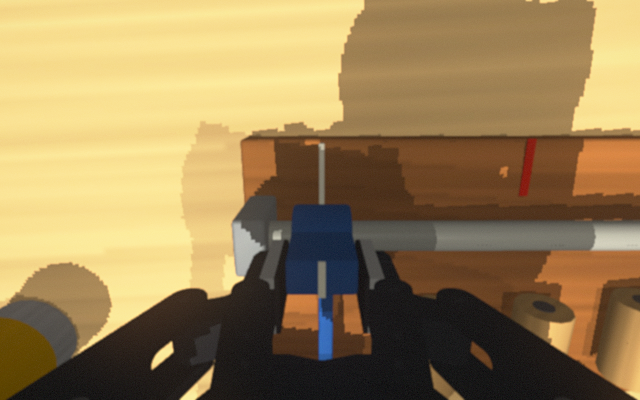

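```bash
python3 -m pendant '[[[0,0.2,0],[0,0,0]],[[0,0.25,0],[0,0,0]],[[0,0.25,0],[0,0,0]],[[0,0.25,0],[0,0,0]],[[0,0.15,0],[0,0,0]],[[0,0.12,0],[0,0,0]],[[0,0.12,0],[0,0,0]],[[0,0.12,0],[0,0,0]]]'
python3 -m pendant '[[[0,0.12,0],[0,0,0]],[[0,0.12,0],[0,0,0]],[[0,0.12,0],[0,0,0]],[[0,0.12,0],[0,0,0]],[[0,0.12,0],[0,0,0]],[[0,0.12,0],[0,0,0]],[[0,0.12,0],[0,0,0]],[[0,0.12,0],[0,0,0]]]'
python3 - <<'E'
from h import *
o=observe();ey=np.array([.0509,.9987]);print(np.array(o['position'])[:2]@ey,o['ft_force'])
E
```

```text
time_s: 23.3
position: [0.626, -0.046, 0.0739]
tool_rot: [[0.999, -0.052, 0.003], [-0.052, -0.999, 0.0], [0.003, -0.0, -1.0]]
ft_force: [-0.8, 2.4, 7.2]
grip_width: 0.0295
gripper_force: 23.1
time_s: 24.3
position: [0.624, -0.0843, 0.0739]
tool_rot: [[0.999, -0.052, 0.003], [-0.052, -0.999, 0.0], [0.003, -0.0, -1.0]]
ft_force: [0.0, 3.3, 5.9]
grip_width: 0.029
gripper_force: 23.0
-0.052469220652754785 [0.0141 3.2565 5.9472]
```

```bash
python3 -m pendant '[[[0,0.12,0],[0,0,0]],[[0,0.12,0],[0,0,0]],[[0,0.12,0],[0,0,0]],[[0,0.12,0],[0,0,0]],[[0,0,0],[0,0,0]],[[0,0,0],[0,0,0]]]'
cat > m.py <<'E'
from h import *
import sys
o=observe();ey=np.array([.0509,.9987]);print('tcp s',np.array(o['position'])[:2]@ey,o['ft_force'])
d=shot('wrist',sys.argv[1])
im=d['img'].astype(int); b,g,r=im[...,0],im[...,1],im[...,2]
red=(r>90)&(g<.35*r)&(b<.35*r); n,L,S,C=cv2.connectedComponentsWithStats(red.astype(np.uint8))
for i in range(1,n):
    if S[i,4]>40: p=px2w(d,*C[i],.018); print('red',S[i],C[i],p,p[:2]@ey)
wh=(im.min(2)>100)&(im.max(2)-im.min(2)<40); wh[:, :200]=0; wh[:,450:]=0; wh[:80]=0; wh[320:]=0
n,L,S,C=cv2.connectedComponentsWithStats(wh.astype(np.uint8))
for i in range(1,n):
    if S[i,4]>15: p=px2w(d,*C[i]); print('white',S[i],C[i],p,p[:2]@ey)
for n in ['stop_index','mark_line']:
    for q in landmark_of('wrist',n): print(n,q['conf'],q['point'],np.array(q['point'])[:2]@ey)
E
python3 m.py w7.png
```

```text
time_s: 25.05
position: [0.623, -0.1041, 0.0739]
tool_rot: [[0.999, -0.053, 0.003], [-0.053, -0.999, -0.001], [0.003, 0.001, -1.0]]
ft_force: [-0.6, -0.5, 5.4]
grip_width: 0.0294
gripper_force: 23.0
tcp s -0.0723011458469981 [-0.6136 -0.543   5.4295]
red [325 139   8  57 343] [328.4869 166.828 ] [ 0.6538 -0.1101  0.018 ] -0.07672327766457736
white [319 143   5  60 211] [321.0095 170.0853] [ 0.6535 -0.1057  0.0247] -0.07233542666405463
white [ 200  226   85   25 1813] [237.1186 238.2984] [ 0.6266 -0.0617  0.0547] -0.02973996125421074
white [435 229  15  20 255] [442.1686 238.5961] [ 0.6207 -0.1659  0.054 ] -0.13406806390126266
white [319 262   6  35 203] [321.532  279.2808] [ 0.6231 -0.1043  0.0937] -0.07247306814375014
stop_index 0.73 [0.6238, -0.1068, 0.0942] -0.07490974
mark_line 0.56 [0.6568, -0.1087, 0.0201] -0.07512757
```

View pics/w7.png

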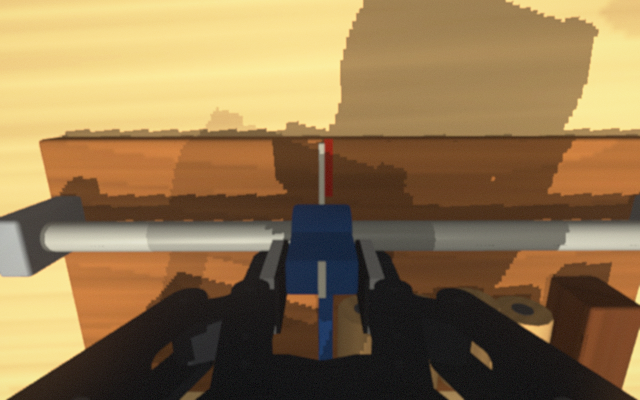

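```bash
python3 -m pendant '[[[0,0.05,0],[0,0,0]],[[0,0.05,0],[0,0,0]],[[0,0,0],[0,0,0]],[[0,0,0],[0,0,0]]]'
python3 m.py w8.png
cat > sym.py <<'E'
from h import *
d=shot('wrist'); im=d['img'].astype(int); ey=np.array([.0509,.9987])
b,g,r=im[...,0],im[...,1],im[...,2]
red=(r>80)&(g<.4*r)&(b<.4*r); wh=(im.min(2)>80)&(im.max(2)-im.min(2)<50)
print('cx',d['camera_matrix'][0][2])
for v in range(146,198,6):
    ur=np.nonzero(red[v,290:360])[0]+290; uw=np.nonzero(wh[v,290:360])[0]+290
    if len(ur) and len(uw): print(v,'red',ur.min(),ur.max(),'white',uw.min(),uw.max(),'s red',[(px2w(d,u,v,.018)[:2]@ey).round(4) for u in (ur.min()-.5,ur.max()+.5)],'s wh',[(px2w(d,u,v,.0245)[:2]@ey).round(4) for u in (uw.min()-.5,uw.max()+.5)])
E
python3 sym.py
```

```text
time_s: 25.7
position: [0.6229, -0.1078, 0.0739]
tool_rot: [[0.999, -0.052, 0.003], [-0.052, -0.999, -0.001], [0.003, 0.0, -1.0]]
ft_force: [1.0, 1.4, 6.1]
grip_width: 0.0297
gripper_force: 23.0
tcp s -0.07594515016341784 [0.9894 1.3579 6.1195]
white [319 144   5  60 207] [321.1836 171.6425] [ 0.6525 -0.1094  0.0254] -0.07603460683523038
white [ 200  226   86   25 1838] [237.5294 238.1431] [ 0.626  -0.0652  0.0534] -0.03324459832247592
white [436 230  14  18 234] [442.5855 238.7308] [ 0.6207 -0.1694  0.0547] -0.1376278260797775
white [319 262   6  35 203] [321.4778 279.4828] [ 0.6232 -0.108   0.0943] -0.07609359133848966
stop_index 0.84 [0.6246, -0.1076, 0.0951] -0.07566798
mark_line 0.77 [0.6545, -0.1113, 0.019] -0.07784126
cx 321.4119090243053
146 red 326 326 white 319 323 s red [np.float64(-0.0785), np.float64(-0.0791)] s wh [np.float64(-0.0746), np.float64(-0.0773)]
188 red 326 326 white 319 323 s red [np.float64(-0.0786), np.float64(-0.0792)] s wh [np.float64(-0.0745), np.float64(-0.0774)]
194 red 326 326 white 319 323 s red [np.float64(-0.0786), np.float64(-0.0792)] s wh [np.float64(-0.0745), np.float64(-0.0774)]
```

```bash
cat > prof.py <<'E'
from h import *
d=shot('wrist'); ey=np.array([.0509,.9987])
for v0,v1 in((150,165),(172,190)):
    P=d['img'][v0:v1,310:336].mean(0)
    print(v0,[f"{310+i}:{int(p[2])},{int(p[1])},{int(p[0])}" for i,p in enumerate(P)])
    print([(u,(px2w(d,u,(v0+v1)/2,.018)[:2]@ey).round(4)) for u in (316,321,326)])
E
python3 prof.py
```

```text
150 ['310:92,60,33', '311:92,59,32', '312:92,60,32', '313:92,59,32', '314:92,59,32', '315:92,59,32', '316:92,57,30', '317:95,55,32', '318:108,71,58', '319:125,106,92', '320:136,128,112', '321:143,138,119', '322:145,139,120', '323:140,127,110', '324:126,92,79', '325:109,52,40', '326:102,45,26', '327:99,58,30', '328:98,63,34', '329:99,63,34', '330:99,64,34', '331:99,63,35', '332:98,63,33', '333:99,63,35', '334:98,62,32', '335:98,63,33']
[(316, np.float64(-0.073)), (321, np.float64(-0.0759)), (326, np.float64(-0.0788))]
172 ['310:78,50,28', '311:78,51,29', '312:77,49,27', '313:78,51,28', '314:77,50,28', '315:78,50,28', '316:77,48,26', '317:83,47,29', '318:100,65,53', '319:118,98,85', '320:127,119,104', '321:128,123,108', '322:127,123,107', '323:124,112,98', '324:113,81,70', '325:101,44,35', '326:91,36,22', '327:80,45,25', '328:77,50,28', '329:77,50,28', '330:77,50,28', '331:78,50,29', '332:77,49,27', '333:77,48,28', '334:77,50,28', '335:78,50,28']
[(316, np.float64(-0.073)), (321, np.float64(-0.0759)), (326, np.float64(-0.0789))]
```

```bash
python3 -m pendant '[[[0,0.013,0],[0,0,0]],[[0,0,0],[0,0,0]],[[0,0,0],[0,0,0]]]'
python3 prof.py
```

```text
time_s: 26.32
position: [0.6228, -0.108, 0.0739]
tool_rot: [[0.999, -0.052, 0.003], [-0.052, -0.999, -0.0], [0.003, 0.0, -1.0]]
ft_force: [0.6, 1.5, 6.8]
grip_width: 0.029
gripper_force: 23.0
150 ['310:92,60,32', '311:92,59,32', '312:92,60,32', '313:92,59,32', '314:92,59,33', '315:91,59,31', '316:92,55,29', '317:96,50,30', '318:109,68,55', '319:128,108,93', '320:142,134,116', '321:145,140,121', '322:145,139,121', '323:140,127,110', '324:126,92,78', '325:107,54,41', '326:97,50,27', '327:93,58,32', '328:93,60,33', '329:94,61,33', '330:97,62,33', '331:99,63,34', '332:98,63,33', '333:98,63,34', '334:99,63,35', '335:98,63,34']
[(316, np.float64(-0.0733)), (321, np.float64(-0.0762)), (326, np.float64(-0.0791))]
172 ['310:78,50,28', '311:78,50,28', '312:78,50,28', '313:78,50,27', '314:78,50,29', '315:77,50,28', '316:79,47,26', '317:87,43,27', '318:103,63,52', '319:119,98,86', '320:126,118,103', '321:128,124,108', '322:128,123,107', '323:124,112,98', '324:113,81,70', '325:99,47,37', '326:84,40,23', '327:78,47,26', '328:77,50,28', '329:77,50,29', '330:76,49,27', '331:77,49,27', '332:77,49,28', '333:77,49,28', '334:77,49,27', '335:76,49,27']
[(316, np.float64(-0.0732)), (321, np.float64(-0.0762)), (326, np.float64(-0.0791))]
```

```bash
python3 -m pendant '[[[0,0.004,0],[0,0,0]],[[0,0,0],[0,0,0]],[[0,0,0],[0,0,0]],[[0,0,0],[0,0,0]]]' 0.7
python3 prof.py
python3 -m pendant '[[[0,0,-0.5],[0,0,0]],[[0,0,-1],[0,0,0]],[[0,0,-1],[0,0,0]],[[-0.5,0,-1],[0,0,0]],[[-1,0,0],[0,0,0]],[[0,0,0],[0,0,0]]]'
python3 - <<'E'
from h import *
d=rollers('wrist','w9.png')
ey=np.array([.0509,.9987])
for n in ['stop_index','mark_line','row_start','roller_a']:
    for q in landmark_of('wrist',n): print(n,q['conf'],q['point'],np.array(q['point'])[:2]@ey)
E
```

```text
time_s: 26.88
position: [0.622, -0.1085, 0.0723]
tool_rot: [[0.999, -0.053, -0.0], [-0.053, -0.999, 0.0], [-0.0, -0.0, -1.0]]
ft_force: [0.2, -0.4, -0.3]
grip_width: 0.06
gripper_force: 0.0
150 ['310:91,58,32', '311:91,58,31', '312:93,60,33', '313:95,61,33', '314:93,59,32', '315:92,55,29', '316:95,50,30', '317:108,67,55', '318:126,105,91', '319:138,130,112', '320:140,135,117', '321:140,135,116', '322:135,123,106', '323:122,91,77', '324:105,52,40', '325:96,44,26', '326:92,55,29', '327:91,59,32', '328:93,59,33', '329:95,61,33', '330:96,61,32', '331:96,62,33', '332:96,61,33', '333:95,61,32', '334:96,61,33', '335:97,62,32']
[(316, np.float64(-0.0738)), (321, np.float64(-0.0767)), (326, np.float64(-0.0796))]
172 ['310:77,49,28', '311:83,53,29', '312:95,60,32', '313:105,67,36', '314:106,67,35', '315:99,61,32', '316:92,49,29', '317:102,60,50', '318:118,95,83', '319:126,118,103', '320:127,123,107', '321:127,122,107', '322:125,116,102', '323:117,93,81', '324:102,56,46', '325:87,38,23', '326:79,46,26', '327:76,48,27', '328:77,50,29', '329:77,49,27', '330:76,49,28', '331:76,49,28', '332:77,49,2
[... 1142 characters left out ...]
 ] median [ 0.565  -0.1488  0.2443] size [0.0015 0.0001] yaw 31.639948 ztop 0.06373246817089476 px 446.251572327044 278.15723270440253
stop_index 0.83 [0.6216, -0.1075, 0.0927] -0.07572081
mark_line 0.6 [0.5355, -0.2241, 0.0319] -0.19655172
mark_line 0.38 [0.6565, -0.1101, 0.0198] -0.07654102000000002
row_start 0.64 [0.536, -0.2437, 0.0202] -0.21610079000000001
row_start 0.46 [0.5455, 0.222, -0.0015] 0.24947735000000001
row_start 0.28 [0.5796, -0.1231, 0.0016] -0.09343833
roller_a 0.93 [0.5398, -0.1594, 0.0345] -0.13171696
roller_a 0.9 [0.4283, -0.3809, 0.0189] -0.35860436
roller_a 0.83 [0.5458, -0.1265, 0.0332] -0.09855433000000001
roller_a 0.76 [0.5362, -0.225, 0.0356] -0.19741492000000002
```

View pics/w9.png

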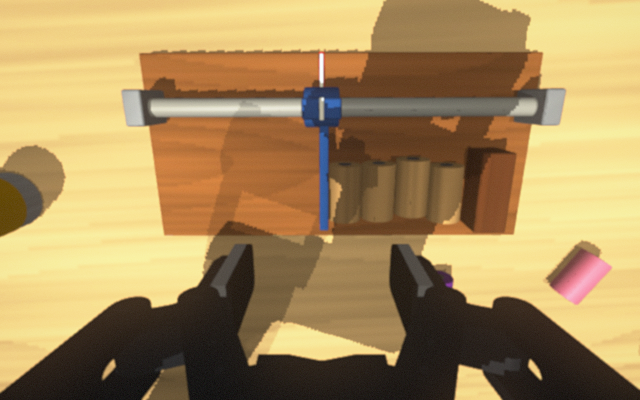

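```bash
python3 -c "
from rig import *
print(close_job())"
```

```text
the job is handed in; nothing more can be done
None
```

The job is handed in at about 28 s: all four rollers lie parallel in one row between the end block and the paddle, with about 7 mm to spare. The stop's index is on the red mark to within about 0.2 mm by the wrist camera, the gripper is open and clear, and I did not touch the sanding block, tin, glue bottle or the pink and purple look-alikes.

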